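Put three mixed-up bottles back into their own holders

ROBOT

A 6-joint arm with a two-finger parallel gripper is mounted at the origin on a cart in front of the work surface, level with it; the furniture and walls round the work are solid. World frame = base frame: x ahead of the robot, y to its left, z up, the work surface at z = 0. Lengths are in m, angles in degrees, forces in N, time in s.
With the tool pointing down it reaches from about 0.3 to 0.75 m from the base axis. Payload 8.5 kg.
Tool frame: the origin (TCP) lies midway between the tips of the shut fingers; the grasp point (between the pads) lies 19 mm behind it; z points along the fingers, y is the line along which they close (so a half turn about z gives the same grasp; the last joint's range is limited). The gripper opens to 85 mm and grips with 20 to 120 N. Pads are 22 mm wide; open, the fingers measure 114 mm over their backs; the gripper's body (76 mm by 85 mm) begins 54 mm behind the grasp point. The pads swing forward as they close: fully open they stand 13 mm farther back than shut.
Start: joints at [57.221, 21.807, 74.336, -0, 83.858, -12.336], TCP at [0.192, 0.515, 0.231] pointing down, gripper open.
Joint ranges: [-178.18, 178.18], [-50.72, 133.34], [12.68, 142.11], [-81.47, 261.47], [9.98, 163.14], [-165.26, 165.26]. Speed limits (degrees/s): [136.94, 136.94, 180, 180, 180, 180].

INTERFACE

Orientations are given as a 3x3 rotation matrix whose columns are the frame's x, y, z axes.
In Python, from rig import env, viewer, recognise, pinpoint gives the robot as it stands.
- The arm moves only by the tool move_arm, never from a script. Its argument "plan" is text: rows parted by semicolons, each of 7 numbers parted by spaces: the shift along the tool's x, y, z in m, then the turn, a rotation vector about the tool's x, y, z in rad, then the finger opening in m, from 0 to 0.0854. A call has 1 to 12 rows; each row shifts and turns the commanded pose from where the row before left it, along the tool's axes as they then stand; what a row does not reach is not made up. A row lasts 1/8 s, in which the tool goes at most 62.5 mm and 10.7 degrees, less where a joint would pass 70% of its speed; a pose out of reach is approached as far as the arm can. A call is refused whole if a number of a shift passes 0.0625 or a number of a turn 0.188, either way. A call with a gripper value outside its range is refused whole. The fingers move at their own pace and stop on an object; "grip_force" is the grip in N (left out, the last holds). Time passes only in rows, so rows that do not move let the fingers close. It gives the time, the measured TCP pose, the force, the opening and the grip force at its end, in the units of the state.
- env.observe(): the state, without advancing time (a new reading comes with each control period).
- viewer.get_image(name): name is "side" or "top"; returns (picture, depth): 480x640x3 uint8, red, green, blue; 480x640 float32, m along the optical axis (not along the pixel's ray), 0 where there is no reading.
- viewer.calibration(name): a dict with "fx", "fy", "cx", "cy" (pixels), "R" (3x3) and "t" (3): a world point X has camera coordinates R X + t. Camera axes: x right, y down, z forward; pixel columns grow to the right and rows downward; lengths in m; the calibration is good to about 2 mm. A picture is of the moment at which its call begins. calibration takes no time and is no camera call.
- env.close_job(): hands the job in; it is judged then, once.
Trained networks look in the newest picture that a camera, given by its name, has taken for a name from the list of things; names that differ only in an ending like _2 or _b are one class to them, and where a whole thing is asked for, a point or a joint stands for the part that bears it (a point fixed in the world has none). Each returns a list of dicts, best first, with "conf" (0 to 1); they miss things now and then, are a little off and sometimes report something else, mostly with a low value. They report only what shows in the picture. A call takes as long as a camera call. They do not tell look-alikes from the thing itself.
- recognise(camera, name): "extent" ([centre column, centre row, width, height] in pixels, round what is visible of it).
- pinpoint(camera, name): "pixel" ([column, row] in pixels: a listed point, or the origin of a listed thing).
The state is a dict: "time_s": time; "q": joint angles; "qvel": joint speeds; "joint_efforts": joint torques, N m; "position": TCP position; "tool_rot": TCP orientation; "ft_force": force on the tool from outside, world axes, zero at the start; "wrist_torque": the same for the moment, N m; "grip_width": finger opening in m; "gripper_force": force on a finger pad.
Only numpy, scipy, OpenCV 4.12 (cv2) and the standard library are available. Lean on these libraries where they do the work, as an engineer would, in place of code of your own. Each camera call takes 0.05 s, during which the arm holds its last target. There are 200 camera calls.

TASK

The three bottles stand in each other's holders, three low square grey trays. Put each one upright into the holder of its own size: the dropper bottle (thinnest) into the smallest holder, the white-capped jar into the middle one, the large reagent bottle into the widest one, each standing flat on the tray floor inside the walls. The white tile is free for parking a bottle on the way; keep the bottles upright throughout, leave the flask, the funnel and the spirit lamp where they stand, and finish with all three bottles released and at rest.

Things in the scene. Friction and masses are not known exactly. Their poses are not given: they have to be found in the camera images.
- dropper_bottle: small brown dropper bottle with a black dropper cap: body 36 mm across up to 64 mm height, cap 22 mm across to 72 mm, rubber bulb 13 mm across to its top at 97 mm; about 60 g; origin at the centre of its underside, z up. Belongs in the smallest holder; at the start it stands in the widest one. Grasp the body
- jar: brown jar with a white screw cap, 49 mm across and 87 mm tall (cap 46 mm across, from 69 mm to 87 mm height); about 110 g; origin at the centre of its underside, z up. Belongs in the middle holder; at the start it stands in the smallest one
- reagent_bottle: large brown reagent bottle with a black screw cap: straight body 62 mm across up to 88 mm height, above that a sloping shoulder, cap top at 130 mm; about 330 g; origin at the centre of its underside, z up. Belongs in the widest holder; at the start it stands in the middle one. Grasp the straight body below 88 mm height
- holder_small: smallest of three bottle holders, a low square grey open tray: outside 78 x 78 mm, walls 12 mm thick and 12 mm tall, square recess 54 x 54 mm, its floor 4 mm above the bench; fixed to the bench, origin at the centre of its underside, z up, x and y along its edges
- holder_medium: middle one of the three bottle holders, a low square grey open tray: outside 92 x 92 mm, walls 12 mm thick and 12 mm tall, square recess 68 x 68 mm, its floor 4 mm above the bench; fixed to the bench, origin at the centre of its underside, z up, x and y along its edges
- holder_wide: widest of the three bottle holders, a low square grey open tray: outside 106 x 106 mm, walls 12 mm thick and 12 mm tall, square recess 82 x 82 mm, its floor 4 mm above the bench; fixed to the bench, origin at the centre of its underside, z up, x and y along its edges
- tile: square white tile fixed flat to the bench, 100 x 100 mm, 6 mm thick, empty at the start: a parking place for one bottle; origin at the centre of its underside, z up, x and y along its edges
- flask: bystander: conical flask (the one near the trays) with a cork, 60 mm across its foot, 108 mm tall, loose, to be left alone; origin at the centre of its underside
- funnel: bystander: plastic funnel standing mouth down, 77 mm across, 82 mm tall with its stem up, loose, to be left alone; origin at the centre of its underside
- spirit_lamp: bystander: round glass spirit lamp (the one near the trays) with a blue cap, 73 mm across, 101 mm tall, loose, to be left alone; origin at the centre of its underside
There are look-alikes about, which are no part of the job. What is shaped like the holder_medium but pink is not meant.

How it is judged (in metres and radians):
At the end, for the whole second after the job is handed in: dropper bottle in the smallest holder, jar in the middle one, reagent bottle in the widest: each upright within 0.1 rad, at rest, within 18 mm of its holder's centre, its underside less than 8 mm above the holder's underside (on the recess floor, not on the rim) (horizontal distance between dropper_bottle and holder_small below 0.018 m and z of dropper_bottle in the frame of holder_small below 0.008 m and angle between each of dropper_bottle, jar, reagent_bottle's own z axis and vertical below 0.1 rad and linear speed of each of dropper_bottle, jar, reagent_bottle below 0.02 m/s and horizontal distance between jar and holder_medium below 0.018 m and z of jar in the frame of holder_medium below 0.008 m and horizontal distance between reagent_bottle and holder_wide below 0.018 m and z of reagent_bottle in the frame of holder_wide below 0.008 m); the robot touches nothing.
It fails at once if a bottle is tipped more than about 35 degrees (angle between any of dropper_bottle, jar, reagent_bottle's own z axis and vertical above 0.6 rad).
It fails at once if the flask, the funnel or the spirit lamp is moved more than 20 mm (distance of any of flask, funnel, spirit_lamp from where it was at the start of the episode above 0.02 m).
It also fails if it takes over 96 s, if anything falls off the work surface, if the arm or the gripper's body presses on something with over 40 N, if the wrist force passes 120 N, or if a joint passes its speed limit or range.

## Working session

There is one attempt and no reset: what is moved stays moved. The work goes in short steps, Python scripts to look and compute and a tool call to move; the robot and the scene stay as the last step left them, time stands still between calls to the robot, and variables do not carry over. Pictures are saved under pics/ and viewed, at most 14 in all, crops included, and the job is handed in when it is done.

Besides the shell and the picture viewer there is one more tool, called after "Emit:" as a command line: name --argument value ..., lists and objects as JSON in quotes. move_arm: Moves the arm, as the interface text tells. Its arguments: {"type":"object","properties":{"plan":{"type":"string"},"grip_force":{"type":"number"}},"required":["plan"]}

```bash
ls; mkdir -p pics
python3 - <<'E'
from rig import env, viewer, recognise, pinpoint
import cv2,numpy as np
s=env.observe(); print(s['time_s'],s['position'],s['tool_rot'],s['grip_width'])
for c in ['top','side']:
    im,d=viewer.get_image(c); cv2.imwrite(f'pics/{c}0.png',im[:,:,::-1]); np.save(f'pics/{c}0.npy',d)
    k=viewer.calibration(c); print(c,k)
    for n in ['dropper_bottle','jar','reagent_bottle','holder_small','holder_medium','holder_wide','tile','flask','funnel','spirit_lamp']:
        print(n,[(np.round(r['pixel']).tolist(),round(r['conf'],2)) for r in pinpoint(c,n)[:3]],[(np.round(r['extent']).tolist(),round(r['conf'],2)) for r in recognise(c,n)[:3]])
E
```

```text
pics
0.0 [0.19192038 0.5151113  0.23070368] [[-9.37019442e-01  3.49276227e-01 -8.25742552e-04]
 [ 3.49277027e-01  9.37018725e-01 -1.21164809e-03]
 [ 3.50536359e-04 -1.42375072e-03 -9.99998925e-01]] 0.08555058406511981
top {'fx': 567.3199943798037, 'fy': 567.3199943798037, 'cx': 316.09495040022085, 'cy': 236.560791348352, 'R': array([[ 0.02564159, -0.99963944,  0.00796844],
       [-0.98435949, -0.02663782, -0.17414597],
       [ 0.17429544, -0.00337843, -0.98468761]]), 't': array([-0.02802673,  0.60666054,  1.13088728])}
dropper_bottle [([335.0, 292.0], 0.65), ([226.0, 297.0], 0.49)] [([341.0, 294.0, 20.0, 15.0], 0.73), ([198.0, 242.0, 34.0, 32.0], 0.27)]
jar [([222.0, 294.0], 0.95)] [([220.0, 296.0, 28.0, 24.0], 0.89)]
reagent_bottle [([423.0, 292.0], 0.71)] [([429.0, 288.0, 35.0, 31.0], 0.59)]
holder_small [([224.0, 295.0], 0.63)] [([222.0, 296.0, 39.0, 39.0], 0.88)]
holder_medium [([423.0, 293.0], 0.76), ([376.0, 156.0], 0.64)] [([379.0, 155.0, 49.0, 46.0], 0.78), ([426.0, 294.0, 55.0, 51.0], 0.69)]
holder_wide [([338.0, 299.0], 0.56)] [([340.0, 298.0, 61.0, 58.0], 0.79)]
tile [([
[... 722 characters left out ...]
] [([268.0, 196.0, 22.0, 36.0], 0.87)]
reagent_bottle [([281.0, 334.0], 0.58), ([211.0, 315.0], 0.39)] [([277.0, 308.0, 36.0, 68.0], 0.61)]
holder_small [([272.0, 213.0], 0.63)] [([271.0, 209.0, 33.0, 22.0], 0.88)]
holder_medium [([274.0, 340.0], 0.9), ([431.0, 295.0], 0.87)] [([426.0, 297.0, 51.0, 41.0], 0.85), ([277.0, 341.0, 65.0, 41.0], 0.64)]
holder_wide [([272.0, 277.0], 0.87)] [([272.0, 275.0, 62.0, 43.0], 0.94)]
tile [([356.0, 304.0], 0.97)] [([356.0, 301.0, 55.0, 40.0], 0.71)]
flask [([345.0, 243.0], 0.56)] [([348.0, 223.0, 25.0, 50.0], 0.91)]
funnel [([210.0, 313.0], 0.94)] [([210.0, 303.0, 38.0, 48.0], 0.57)]
spirit_lamp [([313.0, 198.0], 0.8)] [([314.0, 185.0, 29.0, 42.0], 0.88)]
```

View pics/top0.png

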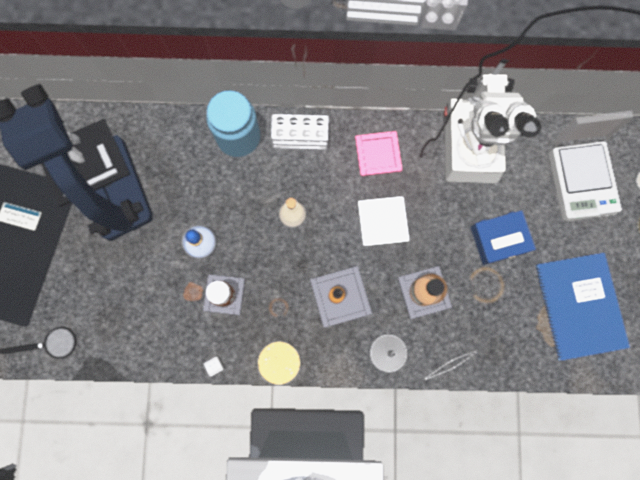

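View pics/side0.png

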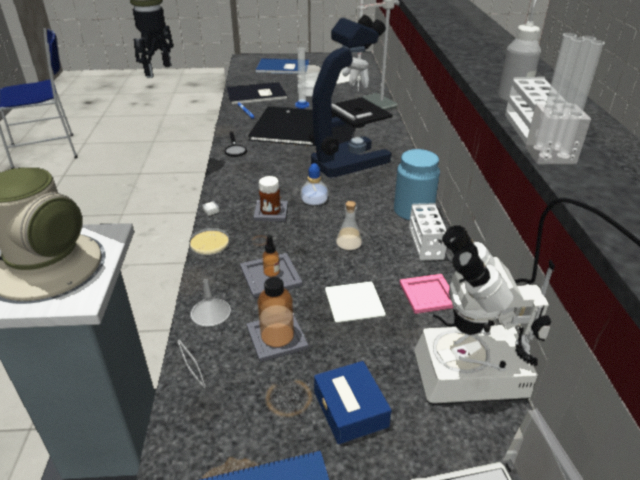

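```bash
cat > h.py <<'E'
import numpy as np
from rig import viewer
def ray(c,px,z):
    k=viewer.calibration(c);R,t=np.array(k['R']),np.array(k['t'])
    d=R.T@np.array([(px[0]-k['cx'])/k['fx'],(px[1]-k['cy'])/k['fy'],1.]);o=-R.T@t
    return o+d*(z-o[2])/d[2]
def cloud(c,d):
    k=viewer.calibration(c);R,t=np.array(k['R']),np.array(k['t'])
    v,u=np.mgrid[:480,:640]
    P=np.stack([(u-k['cx'])/k['fx']*d,(v-k['cy'])/k['fy']*d,d],-1)
    P=(P-t)@R; P[d==0]=np.nan
    return P
E
python3 - <<'E'
from h import *
for n,tp,sp in [('small',(222,296),(272,211)),('wide',(340,298),(272,275)),('med',(426,294),(277,341)),('pink?',(379,155),(426,297)),('tile',(382,219),(356,301)),('flask',(292,212),(346,243)),('funnel',(388,355),(210,313)),('lamp',(200,244),(313,198))]:
    print(n,ray('top',tp,.008).round(3),ray('side',sp,.008).round(3))
P=cloud('top',np.load('pics/top0.npy'))
for n,(x,y) in {'tile':(.6,-.05)}.items(): pass
# points above z by region
import cv2
m=(P[...,2]>.02)&(P[...,0]>.2)&(P[...,0]<.9)
cnt,lab,st,ce=cv2.connectedComponentsWithStats(m.astype(np.uint8))
for i in range(1,cnt):
    if st[i,4]>60:
        q=P[lab==i]; t=q[q[:,2]>q[:,2].max()-.012]
        print(st[i].tolist(),'top z',q[:,2].max().round(3),'topxy',np.median(t,0).round(3),'min',q.min(0).round(3),'max',q.max(0).round(3))
E
```

```text
small [0.481 0.185 0.008] [0.487 0.176 0.008]
wide [ 0.484 -0.066  0.008] [ 0.49  -0.072  0.008]
med [ 0.497 -0.25   0.008] [ 0.501 -0.261  0.008]
pink? [ 0.803 -0.148  0.008] [ 0.798 -0.159  0.008]
tile [ 0.658 -0.155  0.008] [ 0.657 -0.163  0.008]
flask [0.668 0.042 0.008] [0.657 0.032 0.008]
funnel [ 0.368 -0.169  0.008] [ 0.372 -0.18   0.008]
lamp [0.592 0.238 0.008] [0.591 0.231 0.008]
[492, 38, 30, 19, 108] top z 0.351 topxy [ 0.897 -0.339  0.344] min [ 0.892 -0.344  0.287] max [ 0.9   -0.313  0.351]
[0, 83, 152, 157, 11785] top z 0.394 topxy [0.703 0.436 0.387] min [0.591 0.343 0.02 ] max [0.827 0.527 0.394]
[425, 82, 117, 99, 6479] top z 0.296 topxy [ 0.779 -0.341  0.288] min [ 0.748 -0.411  0.02 ] max [ 0.9   -0.247  0.296]
[207, 90, 53, 66, 2620] top z 0.157 topxy [0.839 0.168 0.151] min [0.79  0.118 0.02 ] max [0.884 0.218 0.157]
[552, 111, 81, 108, 5359] top z 0.148 topxy [ 0.851 -0.584  0.142] min [ 0.667 -0.673  0.02 ] max [ 0.866 -0.525  0.148]
[272, 115, 57, 31, 1407] top z 0.077 topxy [0.84  0.03  0.069] min [ 0.812 -0.031  0.025] max [0.871 0.088 0.077]
[280, 198, 26, 28, 497] top z 0.114 topxy [0.665 0.04  0.109] min [0.637 0.013 0.02 ] max [0.69  0.067 0.114]
[473, 210, 63, 54, 2229] top z 0.053 topxy [ 0.62  -0.411  0.046] min [ 0.564 -0.473  0.02 ] max [ 0.678 -0.348  0.053]
[182, 225, 34, 33, 865] top z 0.106 topxy [0.595 0.238 0.099] min [0.561 0.204 0.02 ] max [0.629 0.272 0.106]
[411, 273, 37, 33, 949] top z 0.141 topxy [ 0.501 -0.244  0.135] min [ 0.471 -0.274  0.02 ] max [ 0.533 -0.212  0.141]
[207, 281, 28, 25, 568] top z 0.099 topxy [0.484 0.18  0.092] min [0.459 0.155 0.02 ] max [0.508 0.202 0.099]
[329, 286, 17, 18, 245] top z 0.106 topxy [ 0.489 -0.058  0.1  ] min [ 0.472 -0.075  0.02 ] max [ 0.506 -0.042  0.106]
[378, 341, 23, 25, 371] top z 0.085 topxy [ 0.373 -0.169  0.08 ] min [ 0.348 -0.192  0.02 ] max [ 0.397 -0.146  0.085]
```

The top picture shows small/wide/medium grey trays at (222,296), (340,298) and (426,294), holding the jar, dropper and reagent bottle. The tile is at (383,220), the pink decoy at (379,154), the flask at (292,212), the lamp at (198,241) and the funnel at (388,353). The side picture agrees, but the two cameras differ by about 8 mm in y, so I'll refine with segmentation.

Run:
```python
from h import *
import cv2
G={'small':(.484,.18,.0),'wide':(.487,-.068,0),'med':(.499,-.254,0),'tile':(.657,-.158,0)}
S={'small':.078,'wide':.106,'med':.092,'tile':.1}
for c in ['top','side']:
    im=cv2.imread(f'pics/{c}0.png'); d=np.load(f'pics/{c}0.npy'); P=cloud(c,d)
    f=np.abs(P[...,2])<.03; print(c,'bench z med',np.nanmedian(P[...,2][f&(P[...,0]>.3)&(P[...,0]<.7)&(abs(P[...,1])<.35)]).round(4))
    hsv=cv2.cvtColor(im,cv2.COLOR_BGR2HSV).astype(int)
    b,g,r=[im[...,i].astype(int) for i in range(3)]
    k=viewer.calibration(c)
    for n,(x,y,_) in G.items():
        h=.006 if n=='tile' else .012
        near=(abs(P[...,0]-x)<.08)&(abs(P[...,1]-y)<.08)
        if n=='tile': m=near&(im.min(-1)>200)
        else: m=near&(b-(r+g)/2>6)&(im.max(-1)>95)&(P[...,2]<.03)
        m=cv2.morphologyEx(m.astype(np.uint8),cv2.MORPH_OPEN,np.ones((2,2)))
        _,lab,st,_=cv2.connectedComponentsWithStats(m); i=1+st[1:,4].argmax(); v,u=np.nonzero(lab==i)
        W=np.array([ray(c,(a,q),h)[:2] for a,q in zip(u,v)])
        rc=cv2.minAreaRect((W*1000).astype(np.float32)); z=P[...,2][lab==i]
        print(n,st[i].tolist(),'c',np.round(rc[0],1),'size',np.round(rc[1],1),'ang',round(rc[2],1),'z',np.nanmedian(z).round(4), 'cloud mid',((np.nanpercentile(P[lab==i],1,axis=0)+np.nanpercentile(P[lab==i],99,axis=0))/2).round(4))
```

```text
top bench z med 0.0016
small [204, 276, 42, 40, 693] c [483.8 178.6] size [79.2 78.7] ang 85.2 z 0.0122 cloud mid [0.4837 0.179  0.0448]
wide [311, 267, 62, 61, 2238] c [486.  -69.5] size [107.6 108.4] ang 17.5 z 0.0075 cloud mid [ 0.4859 -0.0695  0.0085]Traceback (most recent call last):
  File "<stdin>", line 18, in <module>
  File "h.py", line 4, in ray
    k=viewer.calibration(c);R,t=np.array(k['R']),np.array(k['t'])
ValueError: time passes only in moves, steps and waits
```

Emit:
move_arm --plan "0 0 0 0 0 -0.178 0.085; 0 0 0 0 0 -0.178 0.085; -0.05 -0.06 0 0 0 0 0.085; -0.05 -0.06 0 0 0 0 0.085; -0.05 -0.06 0 0 0 0 0.085; -0.05 -0.06 0 0 0 0 0.085; -0.05 -0.06 0 0 0 0 0.085; -0.04 -0.06 0 0 0 0 0.085; 0 -0.06 0 0 0 0 0.085; 0 -0.06 0 0 0 0 0.085; 0 -0.06 0 0 0 0 0.085; 0 -0.03 0 0 0 0 0.085"

```text
time_s: 3.6
position: [0.4262, 0.0107, 0.2315]
tool_rot: [[-1.0, 0.003, 0.0], [0.003, 1.0, -0.0], [-0.0, -0.0, -1.0]]
ft_force: [0.7, 0.4, -0.8]
grip_width: 0.085
gripper_force: 0.0
```

```bash
cat > h.py <<'E'
import numpy as np
from rig import viewer
K={c:viewer.calibration(c) for c in ('top','side')}
def cam(c): k=K[c]; return k,np.array(k['R']),np.array(k['t'])
def ray(c,px,z):
    k,R,t=cam(c)
    d=R.T@np.array([(px[0]-k['cx'])/k['fx'],(px[1]-k['cy'])/k['fy'],1.]);o=-R.T@t
    return o+d*(z-o[2])/d[2]
def cloud(c,d):
    k,R,t=cam(c)
    v,u=np.mgrid[:480,:640]
    P=np.stack([(u-k['cx'])/k['fx']*d,(v-k['cy'])/k['fy']*d,d],-1)
    P=(P-t)@R; P[d==0]=np.nan
    return P
def proj(c,X):
    k,R,t=cam(c); q=R@np.array(X)+t
    return np.array([k['fx']*q[0]/q[2]+k['cx'],k['fy']*q[1]/q[2]+k['cy']])
E
python3 - <<'E'
from h import *
import cv2
from rig import env
G={'small':(.484,.18,.0),'wide':(.487,-.068,0),'med':(.499,-.254,0),'tile':(.657,-.158,0)}
for c in ['top','side']:
    im=cv2.imread(f'pics/{c}0.png'); d=np.load(f'pics/{c}0.npy'); P=cloud(c,d)
    b,g,r=[im[...,i].astype(int) for i in range(3)]
    for n,(x,y,_) in G.items():
        h=.006 if n=='tile' else .012
        near=(abs(P[...,0]-x)<.08)&(abs(P[...,1]-y)<.08)
        if n=='tile': m=near&(im.min(-1)>200)
        else: m=near&(b-(r+g)/2>6)&(im.max(-1)>95)&(P[...,2]<.03)
        m=cv2.morphologyEx(m.astype(np.uint8),cv2.MORPH_OPEN,np.ones((2,2)))
        _,lab,st,_=cv2.connectedComponentsWithStats(m); i=1+st[1:,4].argmax(); v,u=np.nonzero(lab==i)
        W=np.array([ray(c,(a,q),h)[:2] for a,q in zip(u,v)])
        rc=cv2.minAreaRect((W*1000).astype(np.float32))
        print(c,n,st[i].tolist(),'c',np.round(rc[0],1),'size',np.round(rc[1],1),'ang',round(rc[2],1))
s=env.observe(); print(s['position'])
ims=[]
for c in ['top','side']:
    im,d=viewer.get_image(c); np.save(f'pics/{c}1.npy',d); im=im[:,:,::-1].copy()
    u,v=proj(c,s['position']).round().astype(int); print(c,u,v)
    cr=im[max(v-100,0):v+60,max(u-90,0):u+90]; cr=cv2.resize(cr,None,fx=2.2,fy=2.2); ims.append(cr)
    cv2.circle(cr,(int(min(u,90)*2.2),int(min(v,100)*2.2)),3,(0,255,0),1)
h=min(i.shape[0] for i in ims); cv2.imwrite('pics/g1.png',np.hstack([i[:h] for i in ims]))
P=cloud('top',np.load('pics/top1.npy')); m=(P[...,2]>.23)&(P[...,2]<.32)&(abs(P[...,0]-s['position'][0])<.1)&(abs(P[...,1]-s['position'][1])<.15)
q=P[m]; print('gripper pts',len(q),q.min(0).round(3),q.max(0).round(3))
P=cloud('side',np.load('pics/side1.npy')); m=(P[...,2]>.21)&(P[...,2]<.26)&(abs(P[...,0]-s['position'][0])<.1)&(abs(P[...,1]-s['position'][1])<.15)
q=P[m]; print('gripper side pts',len(q),q.min(0).round(3),q.max(0).round(3))
E
```

```text
top small [204, 276, 42, 40, 693] c [483.8 178.6] size [79.2 78.7] ang 85.2
top wide [311, 267, 62, 61, 2238] c [486.  -69.5] size [107.6 108.4] ang 17.5
top med [399, 267, 54, 53, 882] c [ 498.4 -247.6] size [95.7 94.4] ang 16.8
top tile [359, 197, 51, 50, 2111] c [ 653.1 -159.7] size [102.2 101.6] ang 7.4
side small [255, 205, 9, 14, 58] c [455.6 169.7] size [19.3 59.2] ang 2.0
side wide [242, 261, 26, 34, 470] c [457.5 -80.3] size [ 42.5 104. ] ang 14.5
side med [248, 322, 60, 37, 516] c [ 501.  -249.7] size [89.9 91.1] ang 17.2
side tile [327, 283, 59, 40, 1709] c [ 655.3 -161.5] size [ 98.9 100.8] ang 7.4
[0.42624793 0.01065496 0.23149259]
top 301 322
side 234 162Traceback (most recent call last):
  File "<stdin>", line 27, in <module>
    return umr_minimum(a, axis, None, out, keepdims, initial, where)
ValueError: zero-size array to reduction operation minimum which has no identity
```

View pics/g1.png

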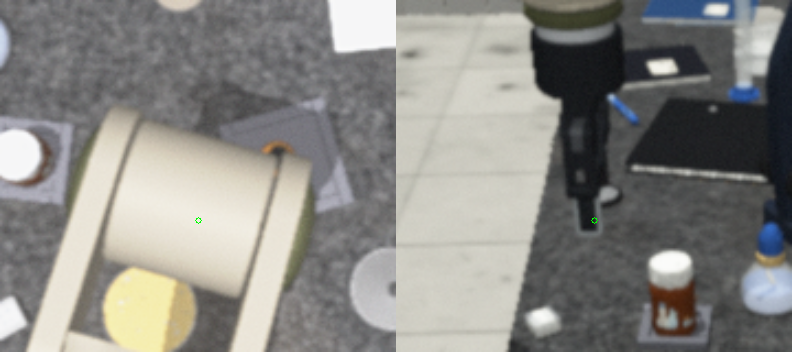

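The side crop shows the fingertips right at the projected TCP, and the two cameras now agree within about 2 mm. Next I move over the dropper bottle.

Emit:
move_arm --plan "-0.03 -0.035 0 0 0 0 0.085; -0.033 -0.034 0 0 0 0 0.085; 0 0 0.035 0 0 0 0.085; 0 0 0.035 0 0 0 0.085; 0 0 0.035 0 0 0 0.085; 0 0 0 0 0 0 0.085; 0 0 0 0 0 0 0.085" --grip_force 40

```text
time_s: 4.58
position: [0.4901, -0.0558, 0.1276]
tool_rot: [[-1.0, 0.0, 0.002], [0.0, 1.0, -0.001], [-0.002, -0.001, -1.0]]
ft_force: [-0.2, -0.5, -0.3]
grip_width: 0.085
gripper_force: 0.0
```

Emit:
move_arm --plan "0.001 -0.0025 0.03 0 0 0 0.085; 0 0 0.03 0 0 0 0.085; 0 0 0.02 0 0 0 0.085; 0 0 0.011 0 0 0 0.085; 0 0 0 0 0 0 0.085; 0 0 0 0 0 0 0.085; 0 0 0 0 0 0 0.02; 0 0 0 0 0 0 0.02; 0 0 0 0 0 0 0.02; 0 0 0 0 0 0 0.02; 0 0 0 0 0 0 0.02; 0 0 0 0 0 0 0.02"

```text
time_s: 6.08
position: [0.4886, -0.0584, 0.0357]
tool_rot: [[-1.0, 0.001, 0.001], [0.001, 1.0, -0.0], [-0.001, -0.0, -1.0]]
ft_force: [0.7, 1.6, 5.6]
grip_width: 0.0329
gripper_force: 39.5
```

Emit:
move_arm --plan "0 0 -0.015 0 0 0 0.02; 0 0 -0.03 0 0 0 0.02; 0 0 -0.02 0 0 0 0.02; -0.02 -0.012 0 0 0 0 0.02; -0.035 -0.022 0 0 0 0 0.02; -0.035 -0.022 0 0 0 0 0.02; -0.035 -0.022 0 0 0 0 0.02; -0.03 -0.018 0 0 0 0 0.02; -0.01 -0.006 0 0 0 0 0.02; 0 0 0 0 0 0 0.02; 0 0 0 0 0 0 0.02"

```text
time_s: 7.45
position: [0.6527, -0.1602, 0.1001]
tool_rot: [[-1.0, 0.001, -0.001], [0.001, 1.0, 0.0], [0.001, 0.0, -1.0]]
ft_force: [0.0, 0.1, 0.1]
grip_width: 0.0329
gripper_force: 40.0
```

Emit:
move_arm --plan "0 0 0.03 0 0 0 0.02; 0 0 0.02 0 0 0 0.02; 0 0 0.007 0 0 0 0.02; 0 0 0.004 0 0 0 0.02; 0 0 0 0 0 0 0.02; 0 0 0 0 0 0 0.02"

```text
time_s: 8.2
position: [0.6535, -0.1607, 0.0401]
tool_rot: [[-1.0, 0.001, 0.001], [0.001, 1.0, -0.001], [-0.001, -0.001, -1.0]]
ft_force: [-0.0, 0.1, -0.5]
grip_width: 0.0331
gripper_force: 40.0
```

Emit:
move_arm --plan "0 0 0.0015 0 0 0 0.02; 0 0 0.001 0 0 0 0.02; 0 0 0 0 0 0 0.02"

```text
time_s: 8.57
position: [0.6536, -0.1606, 0.0378]
tool_rot: [[-1.0, 0.001, 0.001], [0.001, 1.0, -0.0], [-0.001, -0.0, -1.0]]
ft_force: [-1.2, 0.7, 5.8]
grip_width: 0.0329
gripper_force: 40.6
```

Run:
```python
from h import *
import cv2
im,d=viewer.get_image('side'); cv2.imwrite('pics/s2.png',cv2.resize(im[200:380,200:440,::-1],None,fx=3,fy=3))
from rig import env; s=env.observe(); print(s['position'],s['ft_force'])
```

```text
[ 0.65365922 -0.16064346  0.03780421] [-0.83525835  1.33089497  4.78901875]
```

View pics/s2.png

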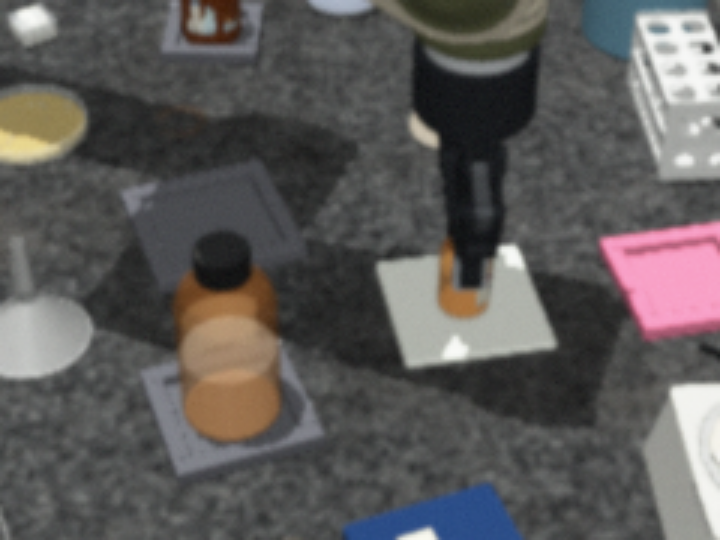

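The dropper stands upright on the tile at crop pixel (465,290), with about 5 N of contact. I'll release it and go up.

Emit:
move_arm --plan "0 0 0 0 0 0 0.085; 0 0 0 0 0 0 0.085; 0 0 0 0 0 0 0.085; 0 0 0 0 0 0 0.085; 0 0 -0.02 0 0 0 0.085; 0 0 -0.04 0 0 0 0.085; 0 0 -0.05 0 0 0 0.085; 0 0 -0.04 0 0 0 0.085; 0 0 0 0 0 0 0.085; 0.04 -0.02 0 0 0 0 0.085; 0.045 -0.025 0 0 0 0 0.085; 0.04 -0.02 0 0 0 0 0.085"

```text
time_s: 10.12
position: [0.5263, -0.2259, 0.1856]
tool_rot: [[-1.0, 0.001, -0.002], [0.001, 1.0, 0.001], [0.002, 0.001, -1.0]]
ft_force: [1.0, -0.6, 0.1]
grip_width: 0.0853
gripper_force: 0.0
```

Emit:
move_arm --plan "0.025 -0.017 0 0 0 0 0.085; 0 0 0 0 0 0 0.085; 0 0 0 0 0 0 0.085" --grip_force 90

```text
time_s: 10.5
position: [0.5035, -0.2421, 0.1862]
tool_rot: [[-1.0, 0.001, -0.0], [0.001, 1.0, 0.001], [0.0, 0.001, -1.0]]
ft_force: [0.9, -0.8, -0.8]
grip_width: 0.0851
gripper_force: 0.0
```

Emit:
move_arm --plan "0.0015 -0.0015 0.03 0 0 0 0.085; 0 0 0.03 0 0 0 0.085; 0 0 0.03 0 0 0 0.085; 0 0 0.02 0 0 0 0.085; 0 0 0.008 0 0 0 0.085; 0 0 0 0 0 0 0.085; 0 0 0 0 0 0 0.085"

```text
time_s: 11.38
position: [0.5023, -0.2441, 0.0696]
tool_rot: [[-1.0, 0.0, 0.001], [0.0, 1.0, -0.001], [-0.001, -0.001, -1.0]]
ft_force: [-1.2, -0.4, -0.4]
grip_width: 0.0852
gripper_force: 0.0
```

Emit:
move_arm --plan "0 0 0.003 0 0 0 0.085; 0 0 0.003 0 0 0 0.085; 0 0 0 0 0 0 0.085"

```text
time_s: 11.75
position: [0.5016, -0.2439, 0.0627]
tool_rot: [[-1.0, 0.001, -0.0], [0.001, 1.0, 0.0], [0.0, 0.0, -1.0]]
ft_force: [0.2, -0.1, -0.2]
grip_width: 0.0851
gripper_force: 0.0
```

Emit:
move_arm --plan "0 0 0 0 0 0 0.045; 0 0 0 0 0 0 0.045; 0 0 0 0 0 0 0.045; 0 0 0 0 0 0 0.045; 0 0 0 0 0 0 0.045; 0 0 0 0 0 0 0.045"

```text
time_s: 12.5
position: [0.5021, -0.2441, 0.0636]
tool_rot: [[-1.0, 0.001, 0.001], [0.001, 1.0, -0.001], [-0.001, -0.001, -1.0]]
ft_force: [-0.3, 1.4, 5.4]
grip_width: 0.0594
gripper_force: 97.4
```

Run:
```python
from h import *
import cv2
im,d=viewer.get_image('side'); cv2.imwrite('pics/s3.png',cv2.resize(im[210:390,200:440,::-1],None,fx=3,fy=3))
from rig import env; s=env.observe(); print(s['position'],s['ft_force'],s['grip_width'],s['gripper_force'])
```

```text
[ 0.50208069 -0.24405317  0.06360021] [0.28324346 1.66930519 5.33816848] 0.0594748104290133 97.36347550177015
```

View pics/s3.png

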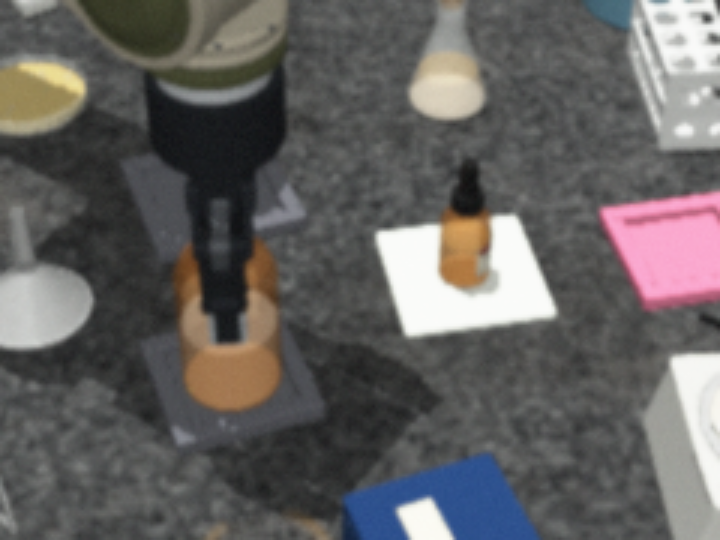

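The fingers are closed on the straight body at crop pixel (230,310), and the dropper stands upright on the tile. I'll lift and carry the reagent bottle to the wide tray.

Emit:
move_arm --plan "0 0 -0.01 0 0 0 0.045; 0 0 -0.02 0 0 0 0.045; 0 0 -0.02 0 0 0 0.045; 0 0 -0.01 0 0 0 0.045; 0.002 0.02 0 0 0 0 0.045; 0.003 0.035 0 0 0 0 0.045; 0.003 0.035 0 0 0 0 0.045; 0.003 0.035 0 0 0 0 0.045; 0.003 0.03 0 0 0 0 0.045; 0.002 0.02 0 0 0 0 0.045; 0 0 0 0 0 0 0.045; 0 0 0 0 0 0 0.045"

```text
time_s: 14.05
position: [0.486, -0.0694, 0.1227]
tool_rot: [[-1.0, 0.001, 0.0], [0.001, 1.0, -0.0], [-0.0, -0.0, -1.0]]
ft_force: [0.9, -0.6, -2.8]
grip_width: 0.0594
gripper_force: 97.6
```

Emit:
move_arm --plan "0 0 0.02 0 0 0 0.045; 0 0 0.02 0 0 0 0.045; 0 0 0.01 0 0 0 0.045; 0 0 0.006 0 0 0 0.045; 0 0 0.002 0 0 0 0.045; 0 0 0.0015 0 0 0 0.045; 0 0 0 0 0 0 0.045"

```text
time_s: 14.92
position: [0.4861, -0.0691, 0.0637]
tool_rot: [[-1.0, 0.001, 0.001], [0.001, 1.0, -0.0], [-0.001, -0.0, -1.0]]
ft_force: [0.6, -0.3, -2.4]
grip_width: 0.0597
gripper_force: 97.6
```

Emit:
move_arm --plan "0 0 0.001 0 0 0 0.045; 0 0 0.001 0 0 0 0.045; 0 0 0 0 0 0 0.045"

```text
time_s: 15.3
position: [0.4867, -0.069, 0.0635]
tool_rot: [[-1.0, 0.001, 0.003], [0.001, 1.0, -0.001], [-0.003, -0.001, -1.0]]
ft_force: [-3.5, 2.9, 19.7]
grip_width: 0.0594
gripper_force: 100.2
```

Emit:
move_arm --plan "0 0 -0.001 0 0 0 0.045; 0 0 0 0 0 0 0.085; 0 0 0 0 0 0 0.085; 0 0 0 0 0 0 0.085; 0 0 0 0 0 0 0.085; 0 0 -0.03 0 0 0 0.085; 0 0 -0.04 0 0 0 0.085; 0 0 -0.04 0 0 0 0.085; 0 0 -0.02 0 0 0 0.085; 0 0 0 0 0 0 0.085" --grip_force 50

```text
time_s: 16.55
position: [0.4863, -0.0691, 0.1933]
tool_rot: [[-1.0, 0.001, 0.003], [0.001, 1.0, -0.001], [-0.003, -0.001, -1.0]]
ft_force: [-0.3, 0.1, 0.3]
grip_width: 0.085
gripper_force: 0.0
```

Emit:
move_arm --plan "0 0.03 0 0 0 0 0.085; 0.001 0.05 0 0 0 0 0.085; 0.001 0.05 0 0 0 0 0.085; 0 0.05 0 0 0 0 0.085; 0 0.04 0 0 0 0 0.085; 0 0.028 0 0 0 0 0.085; 0 0 0 0 0 0 0.085; 0 0 0 0 0 0 0.085"

```text
time_s: 17.55
position: [0.4838, 0.1784, 0.1914]
tool_rot: [[-1.0, 0.001, -0.002], [0.001, 1.0, -0.0], [0.002, -0.0, -1.0]]
ft_force: [-0.1, 0.2, -0.3]
grip_width: 0.0849
gripper_force: 0.0
```

Emit:
move_arm --plan "0 0 0.03 0 0 0 0.085; 0 0 0.04 0 0 0 0.085; 0 0 0.04 0 0 0 0.085; 0 0 0.03 0 0 0 0.085; 0 0 0.015 0 0 0 0.085; 0 0 0.005 0 0 0 0.085; 0 0 0 0 0 0 0.085; 0 0 0 0 0 0 0.035; 0 0 0 0 0 0 0.035; 0 0 0 0 0 0 0.035; 0 0 0 0 0 0 0.035; 0 0 0 0 0 0 0.035"

```text
time_s: 19.05
position: [0.4845, 0.1791, 0.0331]
tool_rot: [[-1.0, 0.001, 0.002], [0.001, 1.0, -0.0], [-0.002, -0.0, -1.0]]
ft_force: [-0.4, -0.1, 5.8]
grip_width: 0.046
gripper_force: 47.9
```

Run:
```python
from h import *
import cv2
im,d=viewer.get_image('side'); cv2.imwrite('pics/s4.png',cv2.resize(im[140:360,200:440,::-1],None,fx=2.7,fy=2.7))
from rig import env; s=env.observe(); print(s['position'],s['ft_force'],s['grip_width'],s['gripper_force'])
```

```text
[0.4845139  0.17908915 0.03315239] [-0.08571569 -0.86922873  6.32301358] 0.04629390610185803 47.85414656892499
```

View pics/s4.png

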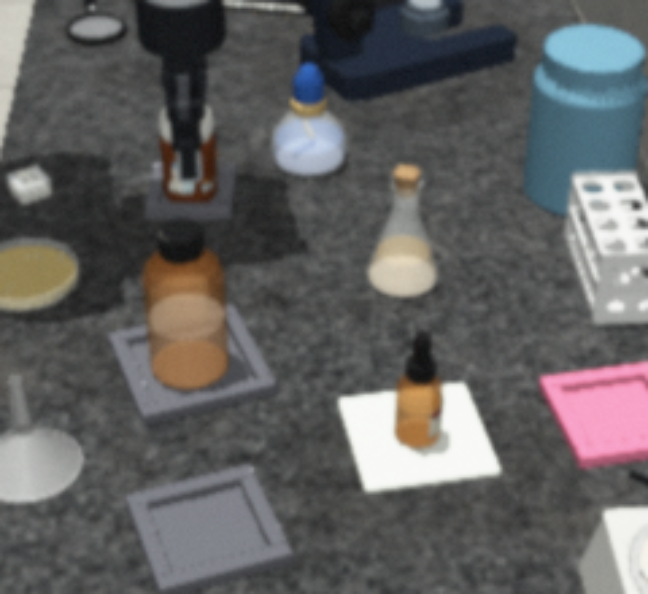

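The reagent bottle stands in the wide tray at crop pixel (187,310), the jar is gripped at (188,160), and the medium tray at (208,525) is empty. I'll carry the jar high over the reagent bottle.

Emit:
move_arm --plan "0 0 -0.015 0 0 0 0.035; 0 0 -0.035 0 0 0 0.035; 0 0 -0.045 0 0 0 0.035; 0 0 -0.045 0 0 0 0.035; 0 0 -0.04 0 0 0 0.035; 0 0 0 0 0 0 0.035; 0 0 0 0 0 0 0.035"

```text
time_s: 19.98
position: [0.4835, 0.179, 0.212]
tool_rot: [[-1.0, 0.001, -0.001], [0.001, 1.0, -0.0], [0.001, -0.0, -1.0]]
ft_force: [-0.5, 0.3, -1.7]
grip_width: 0.0463
gripper_force: 48.5
```

Emit:
move_arm --plan "-0.001 -0.03 0 0 0 0 0.035; -0.001 -0.045 0 0 0 0 0.035; -0.002 -0.045 0 0 0 0 0.035; -0.002 -0.045 0 0 0 0 0.035; -0.002 -0.045 0 0 0 0 0.035; -0.002 -0.045 0 0 0 0 0.035; -0.002 -0.045 0 0 0 0 0.035; -0.001 -0.045 0 0 0 0 0.035; -0.001 -0.045 0 0 0 0 0.035; 0 -0.035 0 0 0 0 0.035; 0 0 0 0 0 0 0.035; 0 0 0 0 0 0 0.035"

```text
time_s: 21.48
position: [0.4974, -0.2451, 0.2114]
tool_rot: [[-1.0, 0.001, -0.002], [0.001, 1.0, 0.002], [0.002, 0.002, -1.0]]
ft_force: [0.3, 0.5, -2.7]
grip_width: 0.0463
gripper_force: 48.7
```

Lowering to about z = 0.034 first.

Emit:
move_arm --plan "-0.0015 -0.0035 0.03 0 0 0 0.035; 0 0 0.045 0 0 0 0.035; 0 0 0.045 0 0 0 0.035; 0 0 0.03 0 0 0 0.035; 0 0 0.018 0 0 0 0.035; 0 0 0.006 0 0 0 0.035; 0 0 0 0 0 0 0.035; 0 0 0 0 0 0 0.035"

```text
time_s: 22.48
position: [0.4996, -0.2494, 0.0392]
tool_rot: [[-1.0, 0.0, 0.001], [0.0, 1.0, -0.001], [-0.001, -0.001, -1.0]]
ft_force: [0.5, -0.3, -1.4]
grip_width: 0.0465
gripper_force: 48.7
```

Emit:
move_arm --plan "0 0 0.003 0 0 0 0.035; 0 0 0.002 0 0 0 0.035; 0 0 0.001 0 0 0 0.035; 0 0 0 0 0 0 0.035"

```text
time_s: 22.98
position: [0.4994, -0.2495, 0.0332]
tool_rot: [[-1.0, 0.001, 0.001], [0.001, 1.0, -0.0], [-0.001, -0.0, -1.0]]
ft_force: [-1.6, 1.8, 7.9]
grip_width: 0.0463
gripper_force: 49.3
```

Emit:
move_arm --plan "0 0 0 0 0 0 0.085; 0 0 0 0 0 0 0.085; 0 0 0 0 0 0 0.085; 0 0 0 0 0 0 0.085; 0 0 -0.025 0 0 0 0.085; 0 0 -0.04 0 0 0 0.085; 0 0 -0.04 0 0 0 0.085; 0 0 -0.03 0 0 0 0.085; 0 0 0 0 0 0 0.085; -0.03 0.017 0 0 0 0 0.085; -0.04 0.025 0 0 0 0 0.085; -0.04 0.025 0 0 0 0 0.085" --grip_force 40

```text
time_s: 24.48
position: [0.6099, -0.1817, 0.1658]
tool_rot: [[-1.0, 0.001, -0.002], [0.001, 1.0, 0.001], [0.002, 0.001, -1.0]]
ft_force: [-0.2, 0.1, 0.4]
grip_width: 0.0849
gripper_force: 0.0
```

Emit:
move_arm --plan "-0.03 0.015 0 0 0 0 0.085; -0.014 0.007 0 0 0 0 0.085; 0 0 0 0 0 0 0.085; 0 0 0 0 0 0 0.085"

```text
time_s: 24.98
position: [0.6525, -0.1609, 0.1665]
tool_rot: [[-1.0, 0.001, -0.002], [0.001, 1.0, 0.0], [0.002, 0.0, -1.0]]
ft_force: [0.1, 0.4, -0.2]
grip_width: 0.0853
gripper_force: 0.0
```

Down to z ≈ 0.038 and grip.

Emit:
move_arm --plan "-0.001 0 0.03 0 0 0 0.085; 0 0 0.04 0 0 0 0.085; 0 0 0.03 0 0 0 0.085; 0 0 0.018 0 0 0 0.085; 0 0 0.009 0 0 0 0.085; 0 0 0 0 0 0 0.085; 0 0 0 0 0 0 0.02; 0 0 0 0 0 0 0.02; 0 0 0 0 0 0 0.02; 0 0 0 0 0 0 0.02; 0 0 0 0 0 0 0.02; 0 0 0 0 0 0 0.02"

```text
time_s: 26.48
position: [0.6546, -0.1606, 0.0411]
tool_rot: [[-1.0, 0.001, 0.001], [0.001, 1.0, -0.0], [-0.001, -0.0, -1.0]]
ft_force: [-0.4, 1.0, 5.5]
grip_width: 0.0327
gripper_force: 39.8
```

Emit:
move_arm --plan "0 0 -0.015 0 0 0 0.02; 0 0 -0.035 0 0 0 0.02; 0 0 -0.045 0 0 0 0.02; 0 0 -0.045 0 0 0 0.02; 0 0 -0.025 0 0 0 0.02; 0 0 0 0 0 0 0.02; 0.01 0.02 0 0 0 0 0.02; 0.02 0.04 0 0 0 0 0.02; 0.02 0.04 0 0 0 0 0.02; 0.02 0.04 0 0 0 0 0.02; 0.02 0.04 0 0 0 0 0.02; 0.02 0.04 0 0 0 0 0.02"

```text
time_s: 27.98
position: [0.543, 0.0607, 0.2039]
tool_rot: [[-1.0, 0.001, -0.003], [0.001, 1.0, 0.0], [0.003, 0.0, -1.0]]
ft_force: [-0.3, 0.6, 0.5]
grip_width: 0.0323
gripper_force: 40.0
```

Emit:
move_arm --plan "0.02 0.04 0 0 0 0 0.02; 0.02 0.04 0 0 0 0 0.02; 0.015 0.03 0 0 0 0 0.02; 0 0 0 0 0 0 0.02; 0 0 0 0 0 0 0.02"

```text
time_s: 28.6
position: [0.4895, 0.1691, 0.2046]
tool_rot: [[-1.0, 0.001, -0.001], [0.001, 1.0, -0.0], [0.001, -0.0, -1.0]]
ft_force: [0.9, 1.3, -0.2]
grip_width: 0.0325
gripper_force: 40.0
```

Emit:
move_arm --plan "0.0055 0.0095 0.02 0 0 0 0.02; 0 0 0.04 0 0 0 0.02; 0 0 0.045 0 0 0 0.02; 0 0 0.03 0 0 0 0.02; 0 0 0.018 0 0 0 0.02; 0 0 0.007 0 0 0 0.02; 0 0 0 0 0 0 0.02; 0 0 0 0 0 0 0.02"

```text
time_s: 29.6
position: [0.4846, 0.1789, 0.046]
tool_rot: [[-1.0, 0.001, 0.001], [0.001, 1.0, 0.0], [-0.001, 0.0, -1.0]]
ft_force: [0.9, -0.6, -0.7]
grip_width: 0.0329
gripper_force: 40.0
```

Emit:
move_arm --plan "0 0 0.004 0 0 0 0.02; 0 0 0.002 0 0 0 0.02; 0 0 0.001 0 0 0 0.02; 0 0 0 0 0 0 0.02"

```text
time_s: 30.1
position: [0.4844, 0.1791, 0.0391]
tool_rot: [[-1.0, 0.001, 0.001], [0.001, 1.0, 0.0], [-0.001, 0.0, -1.0]]
ft_force: [-1.0, -0.3, 6.9]
grip_width: 0.0329
gripper_force: 40.7
```

Contact at the expected height, so I release, rise and check from above.

Emit:
move_arm --plan "0 0 0 0 0 0 0.085; 0 0 0 0 0 0 0.085; 0 0 0 0 0 0 0.085; 0 0 0 0 0 0 0.085; 0 0 -0.025 0 0 0 0.085; 0 0 -0.04 0 0 0 0.085; 0 0 -0.04 0 0 0 0.085; 0 0 -0.04 0 0 0 0.085; 0 0.03 -0.03 0 0 0 0.085; 0.04 0.05 0 0 0 0 0.085; 0.04 0.05 0 0 0 0 0.085; 0.04 0.05 0 0 0 0 0.085"

```text
time_s: 31.6
position: [0.3657, 0.3568, 0.2134]
tool_rot: [[-1.0, 0.001, 0.0], [0.001, 1.0, 0.0], [-0.0, 0.0, -1.0]]
ft_force: [0.5, 0.0, -0.1]
grip_width: 0.0847
gripper_force: 0.0
```

Emit:
move_arm --plan "0.04 0.05 0 0 0 0 0.085; 0.04 0.05 0 0 0 0 0.085; 0.02 0.03 0 0 0 0 0.085; 0 0 0 0 0 0 0.085; 0 0 0 0 0 0 0.085"

```text
time_s: 32.22
position: [0.2694, 0.4827, 0.2132]
tool_rot: [[-1.0, 0.001, -0.0], [0.001, 1.0, -0.001], [0.0, -0.001, -1.0]]
ft_force: [0.4, -0.2, -0.0]
grip_width: 0.0848
gripper_force: 0.0
```

Run:
```python
from h import *
import cv2
im,d=viewer.get_image('side'); cv2.imwrite('pics/s5.png',cv2.resize(im[140:380,180:440,::-1],None,fx=2.4,fy=2.4))
im,d=viewer.get_image('top'); cv2.imwrite('pics/t5.png',cv2.resize(im[180:400,170:480,::-1],None,fx=2.4,fy=2.4))
P=cloud('top',d)
for n,(x,y) in {'dropper/small':(.484,.179),'jar/med':(.499,-.249),'reagent/wide':(.486,-.0695),'flask':(.664,.04),'lamp':(.595,.238),'funnel':(.373,-.169)}.items():
    m=(P[...,2]>.03)&(np.hypot(P[...,0]-x,P[...,1]-y)<.05); q=P[m]
    print(n,'mid',((q.min(0)+q.max(0))/2-[x,y,0])[:2].round(4),'size',np.ptp(q,0)[:2].round(3),'top',q[:,2].max().round(3))
```

```text
dropper/small mid [ 0.0004 -0.0015] size [0.034 0.034] top 0.108
jar/med mid [-0.0003  0.0013] size [0.048 0.047] top 0.099
reagent/wide mid [-0.      0.0001] size [0.061 0.061] top 0.141
flask mid [-0.0022  0.0009] size [0.041 0.047] top 0.114
lamp mid [0.0008 0.0002] size [0.067 0.068] top 0.106
funnel mid [-0.0016 -0.0003] size [0.03  0.031] top 0.085
```

View pics/s5.png

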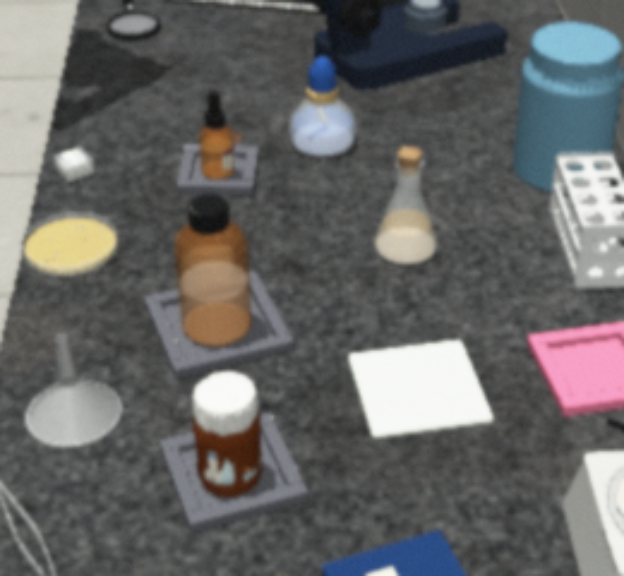

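View pics/t5.png

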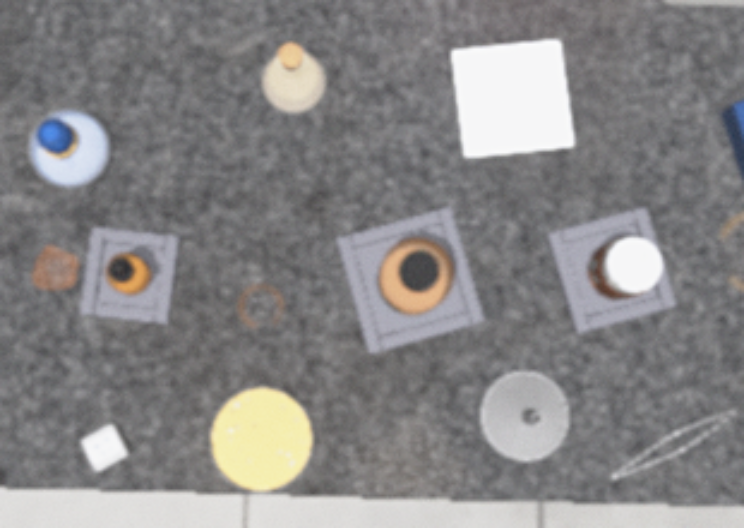

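Both views show each bottle upright and centred in its own tray: dropper at (218,150), reagent bottle at (213,270) and jar at (228,430) in the side crop. The flask, lamp and funnel haven't moved beyond measurement error, so I'm handing the job in.

```bash
python3 -c "
from rig import env
print(env.close_job())"
```

```text
the job is handed in; nothing more can be done
None
```

All three bottles stand upright, released and within about 2 mm of the centres of their own holders, the bystanders are undisturbed, and the job is handed in at about 32 s of the 96 s limit; hand-in returned no verdict.

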